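Seat a reference probe through the lid of a dry-well calibrator

ROBOT

A 6-joint arm with a two-finger parallel gripper is mounted at the origin on the work surface. World frame = base frame: x ahead of the robot, y to its left, z up, the work surface at z = 0. Lengths are in mm, angles in rad, forces in N, time in s.
With the tool pointing down it reaches from about 275 to 725 mm from the base axis. Payload 15.9 kg.
Tool frame: the origin (TCP) lies midway between the tips of the shut fingers; the grasp point (between the pads) lies 19 mm behind it; z points along the fingers, y is the direction in which the jaws open and shut (so a half turn about z gives the same grasp; the last joint's range is limited). The gripper opens to 85 mm and grips with 20 to 120 N. Pads are 22 mm wide; open, the fingers measure 114 mm over their backs; the gripper's body (76 mm by 85 mm) begins 54 mm behind the grasp point. The pads swing forward as they close: fully open they stand 13 mm farther back than shut.
Start: joints at [1.114, 0.213, -0.034, 1.323, 0, 1.571], TCP at [220.531, 448.722, 231.306] pointing down, gripper open.
Joint ranges: [-2.98, 2.98], [-0.74, 1.72], [-1.14, 1.35], [-2.1, 2.04], [-1.57, 1.44], [-3.14, 3.14]. Speed limits (rad/s): [1.89, 1.89, 2.39, 2.57, 3.14, 3.14].

INTERFACE

Orientations are given as a unit quaternion [w, x, y, z].
In Python, from cell import robot gives the robot as it stands.
- The arm moves only by the tool servo_tool, never from a script. Its argument "increments" is a list that holds one entry, the list of rows, each a list of 4 numbers: the shift along the tool's x, y, z in cm, then the turn about the tool's z in degrees. In form: [[[tx, ty, tz, roll], ...]]. A call has 1 to 10 rows; each row is the pose to reach, as a shift and turn from the pose commanded when the call began, along the tool's axes at that moment; what a row does not reach only later rows make up. A row lasts 1/12 s, in which the tool goes at most 41.7 mm and 7.16 degrees, less where a joint would pass 70% of its speed; a pose out of reach is approached as far as the arm can. A call with a gripper value outside its range is refused whole. "hand" is the opening, from -1 (shut) to 1 (fully open), so that 0 is half open, set as the call begins (left out, the last holds). The fingers move at their own pace and stop on an object; "force" is the grip in N (left out, the last holds). Time passes only in rows, so rows that repeat a pose let the fingers close. It gives the time, the measured TCP pose, the force and the opening at its end, in the units of the state.
- robot.read_state(): the state, without advancing time (a new reading comes with each control period).
- robot.grab_frame(name): name is "scene" or "top" or "wrist"; returns the picture (480x640x3 uint8, red, green, blue); there is no depth.
- robot.camera_model(name): a dict with "K" (3x3 intrinsics, pixels), "pose" (4x4, takes a point from camera to world coordinates). Camera axes: x right, y down, z forward; pixel columns grow to the right and rows downward; lengths in mm; the calibration is good to about 2 mm. A picture is of the moment at which its call begins: read the wrist's pose just before it. camera_model takes no time and is no camera call; for the wrist camera it gives the pose at the moment of the call.
- robot.sign_off(): hands the job in, once; it reports no verdict.
Trained networks look in the newest picture that a camera, given by its name, has taken for a name from the list of things; names that differ only in an ending like _2 or _b are one class to them, and where a whole thing is asked for, a point or a joint stands for the part that bears it (a point fixed in the world has none). Each returns a list of dicts, best first, with "p" (0 to 1); they miss things now and then, are a little off and sometimes report something else, mostly with a low value. They report only what shows in the picture. A call takes as long as a camera call. They do not tell look-alikes from the thing itself.
- robot.spot_in(query, camera): "box" ([left, top, width, height] in pixels, round what is visible of it).
- robot.masks_of(query, camera): "mask" (480x640 bool, what is visible of it) and "box" ([left, top, width, height] in pixels, round what is visible of it).
- robot.pinpoint(query, camera): "at" ([column, row] in pixels: a listed point, or the origin of a listed thing).
The state is a dict: "time": time; "qpos": joint angles; "qd": joint speeds; "joint_efforts": joint torques, N m; "tcp_pos": TCP position; "tcp_rot": TCP orientation; "wrist_force": force on the tool from outside, world axes, zero at the start; "torque": the same for the moment, N m; "opening": opening from 0.0 (shut) to 1.0 (fully open).
Only numpy, scipy, OpenCV 4.12 (cv2) and the standard library are available. Lean on these libraries where they do the work, as an engineer would, in place of code of your own. Each camera call takes 0.05 s, during which the arm holds its last target. There are 200 camera calls.

TASK

Prepare the calibrator for a soak: first set the loose blue lid on the calibrator's steel rim, plug side down, so that it sits fully seated and level. Then draw the temperature probe out of the covered pocket of the foam tray and push it tip first down through the hole in the lid into the narrow well beneath, until its shoulder rests on the lid; guide it down gently to the end rather than letting it drop in. Leave the thermometer gun, the bottle and the carton standing where they are.

Things in the scene. Friction and masses are not known exactly. Their poses are not given: they have to be found in the camera images.
- calibrator: Fixed light-grey housing, 150 x 150 x 110 mm tall, black front panel with red display on its +x face. Origin: centre of its underside, on the bench; z up. On top stands a steel ring (rim), 84 mm outer and 72 mm inner diameter, 14 mm tall, centred; in the middle of the flat top inside it is the well's mouth.
- rim (a point): Centre of the steel ring's top edge, 124 mm above the bench, straight above the well. The lid's blue flange sits on this edge.
- well (a point): Centre of the well's mouth in the housing top, 110 mm above the bench (14 mm below the rim's top). The well is a straight vertical bore, 12 mm in diameter (2 mm chamfer at the mouth), 85 mm deep.
- lid: Loose round lid, 140 g, 38 mm tall, with an 18 mm hole right through its middle. From below: grey plug 66 mm diameter x 8 mm (fits inside the rim), blue flange 86 mm diameter x 6 mm, blue collar 40 mm diameter x 24 mm tall (the grip). Origin: centre of the plug's underside; z along its axis, up. Starts lying on the bench, plug down, in the middle of the work area.
- lid_seat (a point): On the lid's axis at the underside of the blue flange, 8 mm above the lid's origin; coincides with point rim when seated (the plug has 3 mm play all round).
- lid_top (a point): On the lid's axis at the top face of its collar, 38 mm above the lid's origin (154 mm above the bench when seated). The probe's shoulder comes to rest here.
- tray: Fixed white foam tray, slab 200 (x) x 100 (y) x 12 mm. Origin: centre of its underside. At its -x end a covered pocket (outside 72 mm in x, 62 mm in y, top 52 mm above the bench) with a tunnel 30 mm wide and 32 mm high, closed at the back, open towards +x: it hides the probe's handle, so only the shaft can be grasped at first.
- pocket_mouth (a point): Middle of the tunnel's open end at floor level, 12 mm above the bench, 28 mm towards -x from the tray's origin.
- probe: Loose probe, 90 g, 170 mm long: steel shaft 9 mm diameter x 110 mm; square handle 20 x 20 x 56 mm (purple, white end) behind a white collar 26 (y) x 20 (z) x 4 mm. Origin: on the axis at the collar's front (the shoulder). x runs along the shaft to the tip; handle from x = -4 to -60 mm, flats square to y, z. Starts lying on the tray, handle inside the pocket, tip towards the tray's +x.
- probe_tip (a point): The probe's tip, on its axis, 110 mm from the shoulder (the last 3 mm taper to 5 mm).
- probe_grip (a point): Middle of the handle, on the probe's axis, 32 mm behind the shoulder.
- gun: Bystander: white and purple thermometer gun standing in a foam block 90 x 70 mm, 127 mm tall in all, loose. Origin: centre of its underside.
- bottle: Bystander: white bottle with purple label, 58 mm diameter, 150 mm tall, loose. Origin: centre of its underside.
- carton: Bystander: cardboard carton 60 x 80 x 90 mm tall, loose. Origin: centre of its underside.
Not all that is in view belongs to the job. What is shaped like the tray but yellow is not meant. Several things look just like the lid: the one meant starts farthest to the robot's right.

How it is judged:
By the outcome, as a careful person would: the job done as asked, in the order asked, and still so for the second after the job is handed in, with the robot touching nothing.
It also fails if it takes over 72 s, if anything falls off the work surface, if the arm or the gripper's body presses on something with over 40 N, if the wrist force passes 120 N, or if a joint passes its speed limit or range.

## Working session

There is one attempt and no reset: what is moved stays moved. The work goes in short steps, Python scripts to look and compute and a tool call to move; the robot and the scene stay as the last step left them, time stands still between calls to the robot, and variables do not carry over. Pictures are saved under pics/ and viewed, about 8 in all and at most 12, crops included, and the job is handed in when it is done.

Besides the shell and the picture viewer there is one more tool, called after "Call:" as a command line: name --argument value ..., lists and objects as JSON in quotes. servo_tool: Moves the arm, as the interface text tells. Its arguments: {"type":"object","properties":{"increments":{"type":"array"},"hand":{"type":"number"},"force":{"type":"number"}},"required":["increments"]}

```bash
mkdir -p pics; ls; cat > h.py <<'E'
import sys; sys.path.insert(0,'.')
import numpy as np, cv2
from scipy.spatial.transform import Rotation as R
from cell import robot
def grab(cam,name=None):
    m=robot.camera_model(cam); f=robot.grab_frame(cam)
    if name: cv2.imwrite('pics/'+name,f[:,:,::-1])
    return f,m
def ray(m,px):
    K=np.array(m['K']);T=np.array(m['pose'])
    d=T[:3,:3]@np.linalg.solve(K,[px[0],px[1],1]); return T[:3,3],d
def atz(m,px,z):
    o,d=ray(m,px); return o+d*(z-o[2])/d[2]
def proj(m,p):
    T=np.array(m['pose']);c=T[:3,:3].T@(np.array(p)-T[:3,3]);u=np.array(m['K'])@c;return u[:2]/u[2]
def st():
    s=robot.read_state();q=s['tcp_rot'];Rm=R.from_quat([q[1],q[2],q[3],q[0]]).as_matrix()
    return s,np.array(s['tcp_pos']),Rm
def togo(p):
    s,t,Rm=st(); return Rm.T@(np.array(p)-t)/10
E
python3 - <<'E'
from h import *
np.set_printoptions(precision=1,suppress=True)
Z={'rim':124,'well':110,'lid':0,'lid_top':38,'tray':0,'pocket_mouth':12,'probe':22,'probe_tip':22,'gun':0,'bottle':0,'carton':0,'calibrator':0}
ims=[]
for c in('top','scene'):
    f,m=grab(c,c+'0.png');ims.append(f)
    print(c,np.array(m['pose'])[:3,3])
    for n,z in Z.items():
        for d in robot.pinpoint(n,c): print(c,n,round(d['p'],2),np.array(d['at']),atz(m,d['at'],z))
s,t,Rm=st();print(s,Rm)
E
```

```text
pics
top [ 210.3  -79.5 1596.6]
top rim 0.68 [181.8 246. ] [448.1 279.4 124. ]
top well 0.79 [183.1 244.4] [454.6 279.5 110. ]
top lid 0.74 [192.1 321.8] [256.7 272.6   0. ]
top lid 0.73 [277.1 249.2] [458.8  41.1   0. ]
top lid_top 0.88 [275.8 242.2] [472.4  42.1  38. ]
top tray 0.92 [473.2 272.4] [ 393. -507.    0.]
top tray 0.77 [393.3 239.1] [ 487.5 -286.2    0. ]
top pocket_mouth 0.83 [395.7 250.9] [ 452.  -290.6   12. ]
top pocket_mouth 0.63 [474.9 280.5] [ 369.2 -507.5   12. ]
top probe 0.68 [396.1 250.2] [ 452.4 -290.4   22. ]
top gun 0.68 [293.1 168.7] [693.6  -2.1   0. ]
top gun 0.46 [273.3 243.9] [473.9  52.    0. ]
top gun 0.37 [397.3 246.7] [ 465.8 -297.     0. ]
top bottle 0.85 [226.5 168.8] [693.4 189.9   0. ]
top carton 0.72 [358.9 174.9] [ 674.9 -191.5    0. ]
top calibrator 0.81 [190.4 251.9] [451.3 284.7   0. ]
scene [1163.6 -207.   761. ]
scene rim 0.95 [477.1 211.3] [459.5 269.8 124. ]
scene well 0.8 [479.1 213.7] [452.9 280.9 110. ]
scene well 0.43 [232.  283.2] [ 549.3 -271.6  110. ]
scene lid 0.77 [437.  202.5] [265.  274.8   0. ]
scene lid 0.6 [373.9 271.6] [
[... 666 characters left out ...]
9   22. ]
scene gun 0.59 [387.3 353.1] [691.8   4.5   0. ]
scene bottle 0.63 [477.4 336.6] [690.8 191.1  -0. ]
scene carton 0.79 [283.2 366.2] [ 680.1 -197.6    0. ]
scene carton 0.44 [469.  249.5] [453.2 280.9   0. ]
scene calibrator 0.84 [468.5 249.2] [452.  280.2   0. ]
{'time': 1.3, 'qpos': array([ 1.1,  0.2, -0. ,  1.3,  0. ,  1.6]), 'qd': array([ 0.,  0., -0., -0., -0., -0.]), 'joint_efforts': array([  0. , -68.6,  48.7,   0. ,   0. ,   0. ]), 'tcp_pos': array([220.5, 448.7, 231.3]), 'tcp_rot': array([-0. ,  0.2,  1. , -0. ]), 'wrist_force': array([ 0.9, -0.4, -0.1]), 'torque': array([-0., -0.,  0.]), 'opening': 1.0018900687593502} [[-0.9  0.4 -0. ]
 [ 0.4  0.9 -0. ]
 [ 0.  -0.  -1. ]]
```

View pics/top0.png

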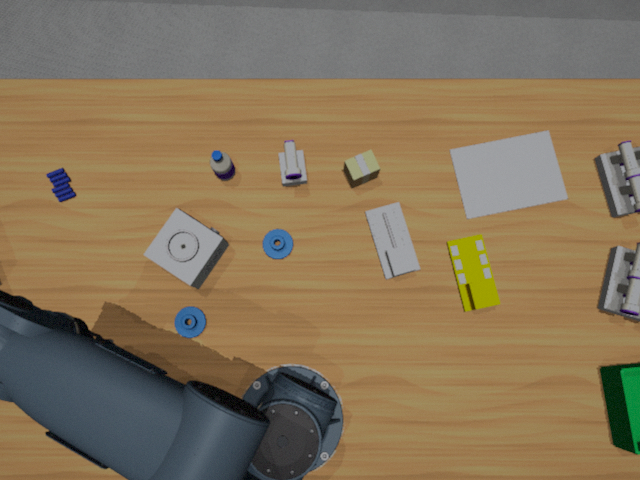

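View pics/scene0.png

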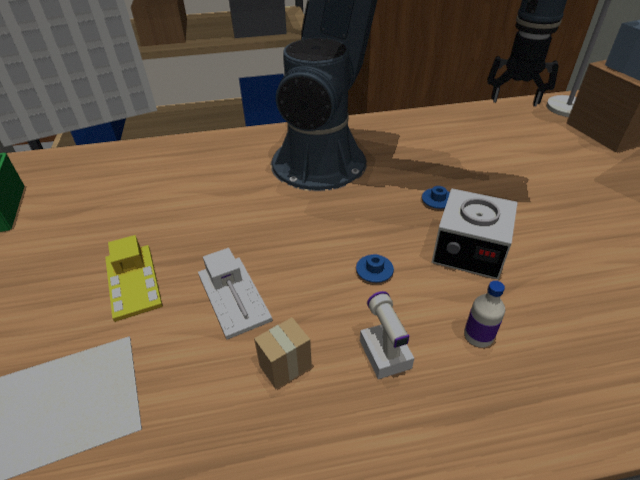

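Top and scene views agree. The two lids are at about (465,41), top px (277,244), and (258,273), so the one to use is the rightmost, at y≈41. The white tray is at top px (393,240). The yellow tray is a decoy.

```bash
python3 - <<'E'
from h import *
s,t,Rm=st();print(Rm.round(3),togo([430,41,200]),s['qpos'])
m=robot.camera_model('wrist');T=np.array(m['pose']);print('cam in tool',(Rm.T@(T[:3,3]-t)).round(1),(Rm.T@T[:3,:3]).round(2))
E
```

```text
[[-0.897  0.441 -0.   ]
 [ 0.441  0.897 -0.   ]
 [ 0.    -0.    -1.   ]] [-36.7839756  -27.35357844   3.13008991] [ 1.11403813e+00  2.12889217e-01 -3.44166843e-02  1.32350497e+00
  2.08813032e-05  1.57078094e+00]
cam in tool [  73.    -0.8 -142.6] [[-0.   -0.96 -0.29]
 [ 1.   -0.   -0.  ]
 [ 0.   -0.29  0.96]]
```

Call:
servo_tool --increments '[[[-1,-0.6,0,0],[-4,-2.6,0,0],[-7,-4.5,0,0],[-10,-6.4,0,0],[-13,-8.4,0,0],[-16,-10.3,0,0],[-19,-12.2,0,0],[-22,-14.2,0,0],[-25,-16.1,0,0],[-28,-18,1,0]]]' --hand 0.5

```text
time: 2.13
tcp_pos: [393.6, 161.7, 222.7]
tcp_rot: [0.001, 0.226, 0.974, 0.001]
wrist_force: [0.4, 1.7, -0.8]
opening: 0.75
```

Call:
servo_tool --increments '[[[-3,-2,1,0],[-6,-4,2,0],[-9,-6,3,0],[-11,-7.4,4,0],[-12,-7.8,4.1,0],[-12,-7.8,4.1,0]]]'

```text
time: 2.63
tcp_pos: [466.1, 38.7, 179.8]
tcp_rot: [-0.0, 0.228, 0.974, -0.0]
wrist_force: [-0.0, 0.5, 0.1]
opening: 0.752
```

```bash
python3 - <<'E'
from h import *
f,m=grab('wrist','w1.png')
for n,z in(('lid',0),('lid_top',38),('lid_seat',8)):
    for d in robot.pinpoint(n,'wrist'): print(n,round(d['p'],2),d['at'],atz(m,d['at'],z).round(1))
s,t,Rm=st();print(t,s['time'],s['wrist_force'],s['opening'],Rm.round(3))
E
```

```text
lid 0.55 [319.1, 227.2] [472.4  39.9   0. ]
lid_top 0.86 [318.0, 242.1] [474.8  37.1  38. ]
lid_seat 0.78 [319.6, 234.9] [477.2  37.9   8. ]
[465.37642314  41.57922327 180.81238961] 2.8333 [-0.16489441 -0.05291075 -0.22581437] 0.7494468358862482 [[-0.898  0.44   0.   ]
 [ 0.44   0.898  0.   ]
 [-0.     0.    -1.   ]]
```

View pics/w1.png

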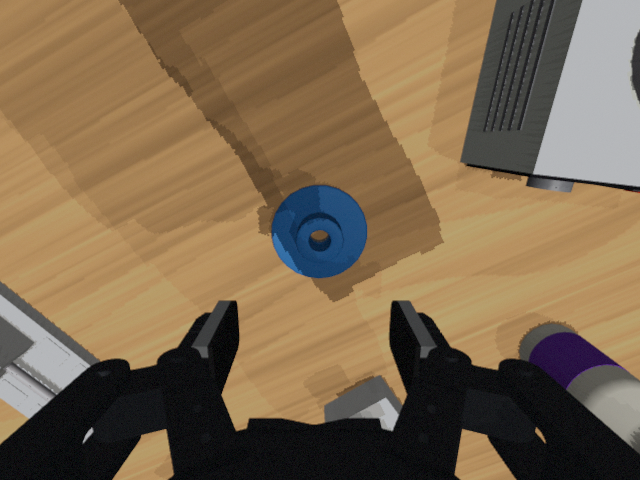

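The lid is centred at wrist px (320,238), about 9 mm off in tool x. I'll correct that and descend.

Call:
servo_tool --increments '[[[-0.5,0,1.5,0],[-0.9,0,4,0],[-0.9,0,7,0],[-0.9,0,10,0],[-0.9,0,12.5,0],[-0.9,0,14.5,0],[-0.9,0,15.7,0],[-0.9,0,16.3,0],[-0.9,0,16.5,0],[-0.9,0,16.5,0]]]' --hand 0.3 --force 40

```text
time: 3.67
tcp_pos: [473.9, 37.4, 15.7]
tcp_rot: [0.0, 0.226, 0.974, 0.0]
wrist_force: [-0.4, 0.7, 0.4]
opening: 0.647
```

Call:
servo_tool --increments '[[[0,0,0,0],[0,0,0,0],[0,0,0,0],[0,0,0,0],[0,0,0,0],[0,0,0,0]]]' --hand -1

```text
time: 4.17
tcp_pos: [474.5, 37.1, 16.6]
tcp_rot: [0.001, 0.226, 0.974, 0.001]
wrist_force: [-3.0, 1.4, 9.1]
opening: 0.454
```

Call:
servo_tool --increments '[[[0,0,-0.4,0],[0,0,-1.5,0],[0,0,-3.5,0],[0,0,-6.5,0],[0,0,-9.5,0],[0,0,-12.5,0],[0.5,2,-15.5,0],[1,4,-18,0],[1.5,6.5,-20.5,0],[2,9,-22,0]]]'

```text
time: 5.0
tcp_pos: [496.1, 127.3, 239.0]
tcp_rot: [0.002, 0.227, 0.974, 0.001]
wrist_force: [0.5, -0.5, -1.7]
opening: 0.454
```

Call:
servo_tool --increments '[[[0.8,3,0,0],[1.6,6,0,0],[2.6,8.5,0,0],[3.2,10.5,0,0],[3.6,11.6,0,0],[3.7,11.9,0,0],[3.7,11.9,0,0],[3.7,11.9,0,0]]]'

```text
time: 5.67
tcp_pos: [514.7, 248.7, 235.6]
tcp_rot: [0.0, 0.227, 0.974, -0.0]
wrist_force: [0.0, -0.7, -1.3]
opening: 0.455
```

```bash
python3 - <<'E'
from h import *
f,m=grab('wrist','w2.png')
for n,z in(('rim',124),('well',110),('lid_top',0)):
    for d in robot.pinpoint(n,'wrist'): print(n,round(d['p'],2),d['at'],atz(m,d['at'],z).round(1))
s,t,Rm=st();print(t,s['time'],s['wrist_force'],s['opening'],Rm.round(3))
E
```

```text
rim 0.83 [317.6, 143.1] [452.6 281.2 124. ]
well 0.93 [314.9, 144.0] [452.5 279.2 110. ]
lid_top 0.62 [315.6, 337.3] [652.9 181.7   0. ]
[514.88687706 248.57603063 235.58376232] 5.8667 [-0.20318718 -0.68316261 -2.6984665 ] 0.4526260228813784 [[-0.897  0.442  0.   ]
 [ 0.442  0.897  0.   ]
 [-0.     0.    -1.   ]]
```

View pics/w2.png

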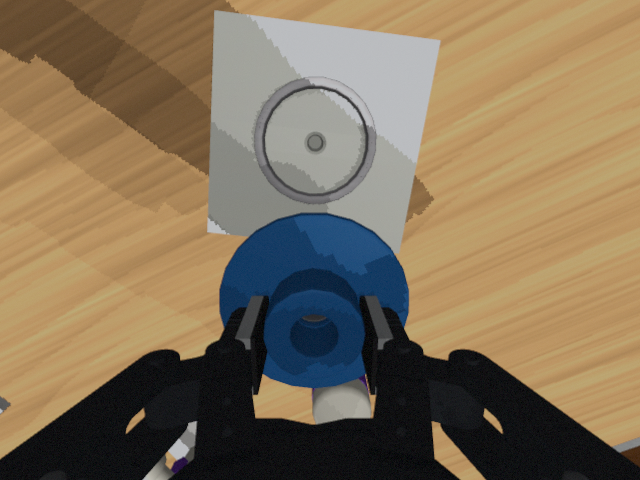

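```bash
python3 - <<'E'
from h import *
m=robot.camera_model('wrist')
s,t,Rm=st()
L=atz(m,[315.6,337.3],t[2]+21.4);print(L-t,Rm.T@(L-t)); 
# rim circle check by projected mean
g=np.array([452.6,280,t[2]])
print('togo (tcp on rim)',togo(g),'lid on rim',Rm.T@(g-L)/10)
E
```

```text
[-5.42947771e-01  1.91943649e-02  2.14000000e+01] [  0.49092201  -0.22047834 -21.40012957]
togo (tcp on rim) [ 6.97617073e+00  6.51826299e-02 -1.48522662e-03] lid on rim [6.92707853 0.08723046 2.13852773]
```

Call:
servo_tool --increments '[[[1.5,0,0,0],[4,0.1,0,0],[6,0.1,1,0],[6.9,0.1,3,0],[6.95,0.1,5,0],[6.95,0.1,7,0],[6.95,0.1,8.3,0],[6.95,0.1,8.9,0],[6.95,0.1,9.1,0],[6.95,0.1,9.1,0]]]'

```text
time: 6.7
tcp_pos: [453.0, 280.8, 144.6]
tcp_rot: [0.0, 0.227, 0.974, 0.0]
wrist_force: [0.5, 0.8, -1.5]
opening: 0.452
```

Call:
servo_tool --increments '[[[0,0,0.15,0],[0,0,0.3,0],[0,0,0.45,0],[0,0,0.6,0],[0,0,0.75,0],[0,0,0.9,0],[0,0,0.9,0]]]'

```text
time: 7.28
tcp_pos: [452.8, 281.0, 135.0]
tcp_rot: [-0.0, 0.226, 0.974, -0.0]
wrist_force: [-0.2, -0.0, -1.8]
opening: 0.451
```

Call:
servo_tool --increments '[[[0,0,0.1,0],[0,0,0.2,0],[0,0,0.3,0],[0,0,0.4,0],[0,0,0.4,0]]]'

```text
time: 7.7
tcp_pos: [453.0, 281.1, 132.6]
tcp_rot: [0.0, 0.226, 0.974, 0.0]
wrist_force: [-8.1, -4.2, 19.4]
opening: 0.456
```

Call:
servo_tool --increments '[[[0,0,-0.1,0],[0,0,-0.2,0],[0,0,-0.2,0],[0,0,-0.2,0],[0,0,-0.2,0]]]' --hand 0.3

```text
time: 8.12
tcp_pos: [452.9, 281.0, 133.2]
tcp_rot: [-0.0, 0.226, 0.974, -0.0]
wrist_force: [-0.5, 0.1, 0.6]
opening: 0.649
```

Call:
servo_tool --increments '[[[0,0,-0.5,0],[0,0,-2,0],[0,0,-4,0],[0,0,-7,0],[0,0,-9,0],[0,0,-10,0],[0,0,-10,0],[0,0,-10,0]]]'

```text
time: 8.78
tcp_pos: [453.0, 281.1, 232.8]
tcp_rot: [0.0, 0.226, 0.974, 0.0]
wrist_force: [0.3, 1.0, -0.8]
opening: 0.65
```

```bash
python3 - <<'E'
from h import *
f,m=grab('wrist','w3.png')
for n,z in(('lid_top',154),('lid_seat',124)):
    for d in robot.pinpoint(n,'wrist'): print(n,round(d['p'],2),d['at'],atz(m,d['at'],z).round(1))
s,t,Rm=st();print(t,s['time'],s['wrist_force'],s['opening'],Rm.round(3))
g,ms=grab('scene')
for n,z in(('lid_top',154),('lid_seat',124)):
    for d in robot.pinpoint(n,'scene'): print(n,round(d['p'],2),d['at'],atz(ms,d['at'],z).round(1))
for n,z in(('probe',22),('probe_tip',22),('pocket_mouth',12),('tray',0)):
    for d in robot.pinpoint(n,'scene'): print(n,round(d['p'],2),d['at'],atz(ms,d['at'],z).round(1))
a=cv2.resize(g[130:290,400:560],(480,480),interpolation=2);b=cv2.resize(g[230:350,180:300],(480,480),interpolation=2)
cv2.imwrite('pics/s3.png',np.hstack([a,b])[:,:800,::-1])
E
```

```text
lid_top 0.94 [315.0, 255.5] [452.5 281.2 154. ]
lid_top 0.77 [202.9, 13.0] [302.5 287.7 154. ]
lid_seat 0.87 [312.1, 242.5] [451.5 279.4 124. ]
lid_seat 0.66 [214.4, 24.0] [299.3 287.6 124. ]
[452.396642   280.72194309 231.89840581] 8.9333 [ 0.89176641  0.31389324 -0.60535784] 0.6532005295203677 [[-0.897  0.441 -0.002]
 [ 0.441  0.897 -0.001]
 [ 0.001 -0.002 -1.   ]]
lid_top 0.92 [481.5, 195.7] [444.6 280.  154. ]
lid_top 0.55 [440.2, 188.2] [399.6 203.5 154. ]
lid_seat 0.94 [436.6, 202.5] [411.2 195.4 124. ]
lid_seat 0.64 [479.7, 206.7] [445.7 282.5 124. ]
probe 0.79 [229.1, 279.6] [ 454.2 -286.1   22. ]
probe_tip 0.49 [245.8, 315.4] [ 561.4 -257.2   22. ]
pocket_mouth 0.97 [230.0, 282.5] [ 453.9 -285.6   12. ]
pocket_mouth 0.67 [131.3, 273.1] [ 378.3 -505.7   12. ]
tray 0.93 [233.4, 296.5] [ 485.7 -281.6    0. ]
tray 0.72 [133.5, 280.1] [ 389.6 -503.1    0. ]
```

View pics/s3.png

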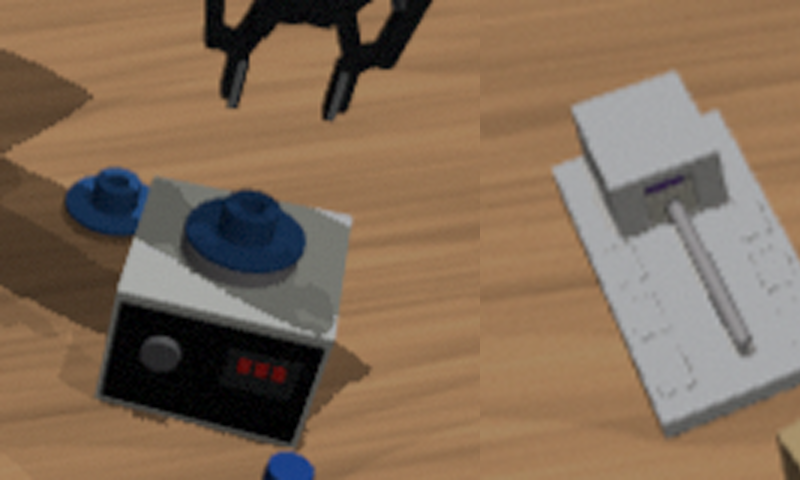

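Lid is seated and level at crop px (250,215), about (452.5,281). The probe's shoulder sits just at the pocket mouth, with its shaft at about 15° to x. Next is the shaft.

```bash
python3 - <<'E'
from h import *
s,t,Rm=st();print(s['qpos'],togo([490,-277,150]))
E
```

```text
[5.55363558e-01 2.81674184e-01 5.94964319e-02 1.34887274e+00
 1.78516799e-06 1.01220644e+00] [-27.94947383 -48.43690211   8.3181928 ]
```

Call:
servo_tool --increments '[[[-0.5,-1,0,-2],[-2,-3.5,0,-6],[-4,-7,0,-10],[-6,-10.4,0,-14],[-8,-13.9,0,-18],[-10,-17.3,0,-22],[-12,-20.8,0,-26],[-14,-24.3,0,-31],[-16,-27.7,0,-36],[-18,-31.2,0,-41]]]' --hand 0

```text
time: 10.12
tcp_pos: [476.6, -80.3, 233.5]
tcp_rot: [0.0, -0.131, 0.991, -0.0]
wrist_force: [0.7, 1.0, -0.3]
opening: 0.501
```

```bash
python3 - <<'E'
from h import *
s,t,Rm=st();print(t,s['qpos'],Rm.round(3),togo([490,-277,150]))
E
```

```text
[476.55611497 -80.28578698 233.46805891] [-1.66946145e-01  1.77554547e-01 -7.26906872e-02  1.32004439e+00
  6.52568790e-05 -4.30107361e-01] [[-0.966 -0.26   0.001]
 [-0.26   0.966 -0.   ]
 [-0.    -0.    -1.   ]] [  3.82317733 -19.34263564   8.34788158]
```

Call:
servo_tool --increments '[[[0.7,-3.5,1,0],[1.4,-7,2.5,0],[2.1,-10.5,4,0],[2.8,-14,6,0],[3.4,-17,7.5,0],[3.8,-19,8.3,0],[3.8,-19.3,8.3,0],[3.8,-19.3,8.3,0]]]'

```text
time: 10.78
tcp_pos: [489.1, -275.6, 149.6]
tcp_rot: [-0.0, -0.128, 0.992, 0.0]
wrist_force: [0.2, -0.0, -0.2]
opening: 0.498
```

```bash
python3 - <<'E'
from h import *
f,m=grab('wrist','w4.png')
for n,z in(('probe',22),('probe_tip',22),('pocket_mouth',12),('tray',0)):
    for d in robot.pinpoint(n,'wrist'): print(n,round(d['p'],2),d['at'],atz(m,d['at'],z).round(1))
s,t,Rm=st();print(t,s['time'],s['wrist_force'],s['opening'],Rm.round(3))
E
```

```text
probe 0.88 [308.8, 189.4] [ 454.1 -289.5   22. ]
probe 0.32 [305.6, 223.6] [ 480.1 -285.4   22. ]
probe_tip 0.85 [313.2, 320.2] [ 558.8 -258.9   22. ]
pocket_mouth 0.7 [310.4, 196.5] [ 460.4 -286.7   12. ]
tray 0.67 [306.1, 227.3] [ 488.2 -283.4    0. ]
tray 0.6 [40.9, 26.4] [ 392.6 -504.     0. ]
[ 489.83836054 -273.83676725  150.96368241] 11.0333 [-0.31156725 -0.82355096  0.48676471] 0.5038457506711755 [[-0.966 -0.257  0.001]
 [-0.257  0.966 -0.   ]
 [-0.001 -0.001 -1.   ]]
```

View pics/w4.png

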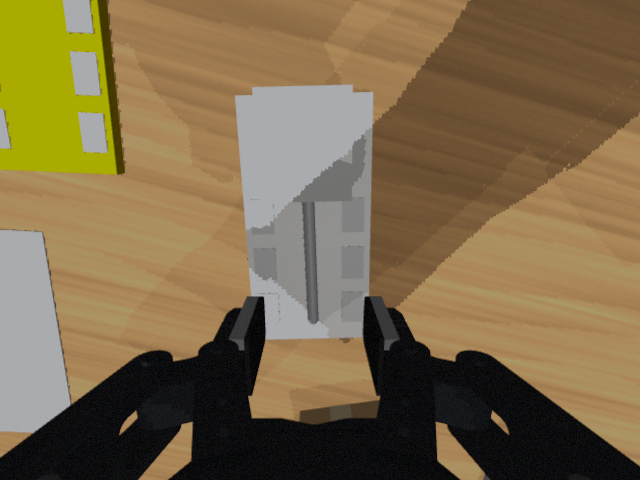

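Call:
servo_tool --increments '[[[-0.5,-0.3,2,-0.7],[-1,-0.5,5,-1.4],[-1,-0.5,8,-1.4],[-1,-0.5,10.5,-1.4],[-1,-0.5,12,-1.4],[-1,-0.5,13,-1.4],[-1,-0.5,13.5,-1.4],[-1,-0.5,13.6,-1.4],[-1,-0.5,13.6,-1.4]]]' --hand -0.3 --force 40

```text
time: 11.78
tcp_pos: [501.0, -277.0, 15.1]
tcp_rot: [0.0, -0.141, 0.99, -0.0]
wrist_force: [0.2, -0.8, 0.3]
opening: 0.35
```

Call:
servo_tool --increments '[[[0,0,0,0],[0,0,0,0],[0,0,0,0],[0,0,0,0],[0,0,0,0],[0,0,0,0]]]' --hand -1

```text
time: 12.28
tcp_pos: [500.8, -277.1, 14.7]
tcp_rot: [0.0, -0.141, 0.99, -0.0]
wrist_force: [1.6, 0.5, 2.8]
opening: 0.08
```

Call:
servo_tool --increments '[[[-0.4,0,0,0],[-1.2,0,0,0],[-2.2,0,0,0],[-3.2,0,0,0],[-4.2,0,0,0],[-5.2,0,0,0],[-6.2,0,0,0],[-7.2,0,0,0],[-7.7,0,0,0],[-7.7,0,0,0]]]'

```text
time: 13.12
tcp_pos: [575.9, -254.9, 14.3]
tcp_rot: [0.001, -0.142, 0.99, -0.0]
wrist_force: [2.7, 0.6, 3.8]
opening: 0.081
```

Call:
servo_tool --increments '[[[0,0,0,0],[0,0,0,0],[0,0,-0.5,0],[0,0,-2,0],[0,0,-4,0],[1.5,0,-6.5,0],[4.5,0,-9,0],[7.5,0,-10,0],[8.5,0,-10,0],[8.5,0,-10,0]]]' --hand 0

```text
time: 13.95
tcp_pos: [490.9, -280.1, 115.5]
tcp_rot: [0.0, -0.14, 0.99, -0.0]
wrist_force: [-0.2, 0.8, -0.8]
opening: 0.5
```

```bash
python3 - <<'E'
from h import *
f,m=grab('wrist','w5.png')
for n,z in(('probe',22),('probe_tip',22),('probe_grip',22),('pocket_mouth',12)):
    for d in robot.pinpoint(n,'wrist'): print(n,round(d['p'],2),d['at'],atz(m,d['at'],z).round(1))
s,t,Rm=st();print(t,s['time'],s['wrist_force'],s['opening'],Rm.round(3))
E
```

```text
probe 0.79 [316.1, 303.5] [ 529.4 -268.5   22. ]
probe_tip 0.62 [315.0, 424.7] [ 632.8 -239.5   22. ]
probe_grip 0.62 [314.8, 265.0] [ 501.3 -277.5   22. ]
probe_grip 0.49 [317.4, 301.8] [ 527.9 -267.9   22. ]
[ 493.23649112 -278.78068307  113.67551398] 14.2 [ 0.64820349  0.33686393 -0.95598726] 0.5041767485134149 [[-0.96  -0.28  -0.001]
 [-0.28   0.96   0.001]
 [ 0.     0.001 -1.   ]]
```

View pics/w5.png

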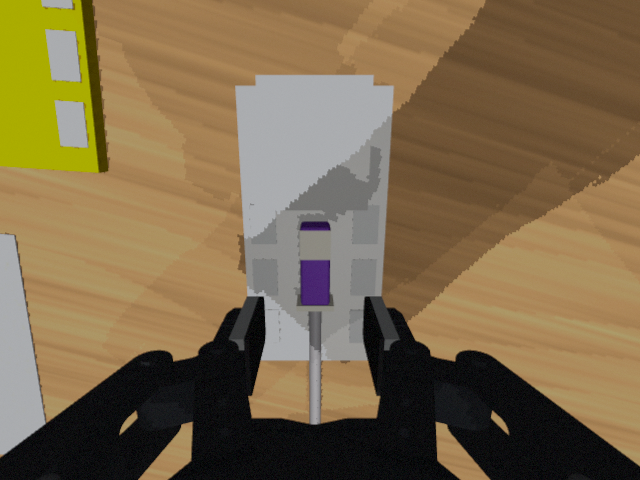

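Probe is fully out: handle at px (315,222-305), shaft below it, aligned with the jaws. I'll grip the handle behind its centre of mass with the lightest force, so the probe can swing tip-down.

Call:
servo_tool --increments '[[[0.4,0,2,0],[0.4,0,5,0],[0.4,0,7.5,0],[0.4,0,9,0],[0.4,0,9.8,0],[0.4,0,10.1,0],[0.4,0,10.1,0]]]' --hand -0.2 --force 20

```text
time: 14.78
tcp_pos: [489.1, -280.0, 13.0]
tcp_rot: [-0.0, -0.141, 0.99, 0.0]
wrist_force: [-0.4, -0.6, -0.9]
opening: 0.402
```

Call:
servo_tool --increments '[[[0,0,0,0],[0,0,0,0],[0,0,0,0],[0,0,0,0],[0,0,0,0],[0,0,0,0]]]' --hand -1

```text
time: 15.28
tcp_pos: [489.6, -280.6, 14.3]
tcp_rot: [0.001, -0.141, 0.99, -0.001]
wrist_force: [-0.3, 0.6, 6.6]
opening: 0.233
```

Call:
servo_tool --increments '[[[0,0,-0.3,0],[0,0,-1,0],[0,0,-2,0],[0,0,-3.5,0],[0,0,-5.5,0],[0,0,-8,0],[0,0,-11,0],[0,0,-14,0],[0,0,-16,0],[0,0,-16,0]]]'

```text
time: 16.12
tcp_pos: [490.6, -281.3, 178.8]
tcp_rot: [0.003, -0.141, 0.99, -0.002]
wrist_force: [0.8, -0.9, 0.0]
opening: 0.231
```

```bash
python3 - <<'E'
from h import *
f,m=grab('wrist','w6.png');g,ms=grab('scene')
for n in('probe','probe_tip','probe_grip'):
  for c,mm in(('wrist',m),('scene',ms)):
    for d in robot.pinpoint(n,c)[:1]: print(n,c,round(d['p'],2),d['at'])
s,t,Rm=st();print(t,s['time'],s['wrist_force'],s['opening'],s['torque'])
b=cv2.resize(g[150:390,130:370],(480,480),interpolation=2)
cv2.imwrite('pics/s6.png',np.hstack([b,cv2.resize(f[:,:],(320,240))[np.r_[0:240,0:240]]])[:,:,::-1])
E
```

```text
probe wrist 0.68 [315.1, 405.8]
probe scene 0.69 [227.2, 246.3]
probe_tip scene 0.67 [244.5, 289.9]
probe_grip wrist 0.84 [314.8, 346.0]
probe_grip scene 0.95 [219.0, 241.4]
[ 488.49779358 -280.06423297  172.56868034] 16.5167 [ 0.40873191  0.41473679 -0.13878046] 0.2306109590987762 [-0.00851795  0.05959036  0.03184324]
```

View pics/s6.png

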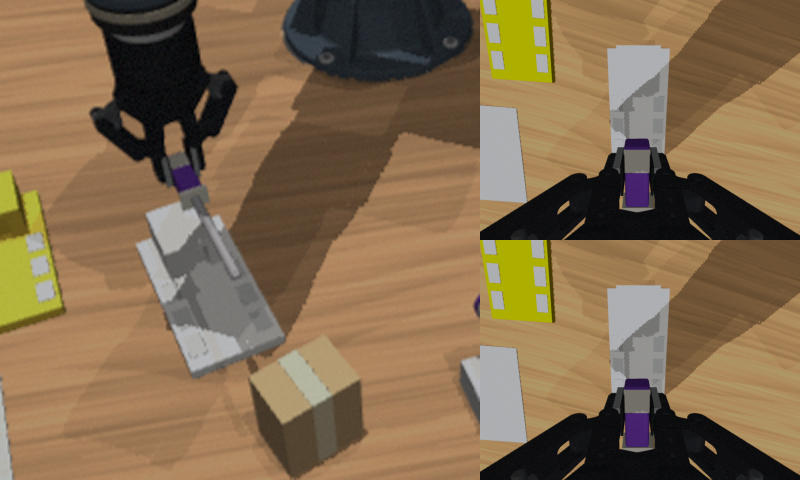

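```bash
cat >> h.py <<'E'
def plane(m,px):
    "pixel -> tool-frame coords (mm) in the tool's xz plane"
    s,t,Rm=st();o,d=ray(m,px);n=Rm[:,1];p=o+d*(n@(t-o))/(n@d);return (Rm.T@(p-t)).round(1)
def tilt(save=None):
    g,ms=grab('scene');r={}
    for n in('probe','probe_tip','probe_grip'):
        for d in robot.pinpoint(n,'scene')[:1]: r[n]=plane(ms,d['at']);print(n,round(d['p'],2),np.round(d['at']),r[n])
    if 'probe' in r and 'probe_tip' in r:
        v=r['probe_tip']-r['probe'];print('pitch below horizontal',np.degrees(np.arctan2(v[2],-v[0])),np.linalg.norm(v))
    return g,ms
E
python3 -c "
from h import *
tilt();m=robot.camera_model('scene');print(plane(m,[227.2,246.3]),plane(m,[244.5,289.9]))"
```

```text
probe 0.82 [228. 250.] [-46.1   0.   -8.2]
probe_tip 0.56 [245. 290.] [-121.     0.    27.1]
probe_grip 0.57 [222. 238.] [-9.1  0.  -9.7]
pitch below horizontal 25.234270264880482 82.80157003342389
[-45.5   0.  -18.3] [-119.1    0.    28.2]
```

```bash
cat >> h.py <<'E'
from scipy.optimize import least_squares
def fit(obs,th0=0.5):
    "obs: list of (cam model, s along axis from shoulder, pixel). unknown pitch, grip distance a, axis height z0 at pivot x=0"
    s,t,Rm=st()
    def P(v,k): th,a,z0=v;r=a+k;return t+Rm@np.array([-r*np.cos(th),0,z0+r*np.sin(th)])
    f=lambda v:np.concatenate([proj(m,P(v,k))-px for m,k,px in obs]+[[(v[1]-42)/2,(v[2]+9)/2]])
    o=least_squares(f,[th0,42,-9],loss='soft_l1');print('pitch deg',np.degrees(o.x[0]).round(1),'a,z0',o.x[1:].round(1),'res',o.fun.round(1))
    return o.x,P(o.x,110),P(o.x,0)
def look(th0=0.5,cams=('scene','wrist')):
    obs=[];im={}
    for c in cams:
        im[c],m=grab(c)
        for n,k in(('probe',0),('probe_tip',110),('probe_grip',-32)):
            for d in robot.pinpoint(n,c)[:1]:
                if d['p']>.4: obs.append((m,k,np.array(d['at'])))
    r=fit(obs,th0);print('tip',r[1].round(1),'shoulder',r[2].round(1));return im,r
E
python3 -c "
from h import *
look();s,t,Rm=st();print(t,s['time'],togo([265,-344,t[2]]))"
```

```text
pitch deg 1.9 a,z0 [42.1 -8.8] res [-3.3  0.9  0.5  0.7  0.8 -1.7  0.4  1.1  2.7 -1.2  0.   0.1]
tip [ 634.8 -237.8  177.1] shoulder [ 529.3 -268.5  180.7]
[ 488.88366544 -280.29606156  173.31583299] 17.1167 [2.32766274e+01 1.39604302e-01 4.85451443e-04]
```

The probe is held horizontally and gravity alone doesn't swing it. So I'll pivot it against the fixed foam pocket. First turn it half round, slip the tip under the tunnel roof, then move the grip in an arc round the roof edge until the shaft lies flat on the pocket's front face, which makes it vertical.

Call:
servo_tool --increments '[[[0,0,-0.5,5],[0,0,-1,12],[-1,0,-1,19],[-2,0,-1,26],[-3,0,-1,33],[-4,0,-1,40],[-5,0,-1,47],[-6,0,-1,54],[-7,0,-1,61],[-8.5,0,-1,68]]]'

```text
time: 17.95
tcp_pos: [570.6, -256.6, 183.4]
tcp_rot: [-0.0, 0.439, 0.898, -0.0]
wrist_force: [-0.6, 0.4, -0.2]
opening: 0.23
```

Call:
servo_tool --increments '[[[0,0,0,7],[0,0,0,14],[0,0,0,21],[0,0,0,28],[0,0,0,35],[0,0,0,42],[0,0,0,49],[0,0,0,56],[0,0,0,63],[0,0,0,70]]]'

```text
time: 18.78
tcp_pos: [570.5, -256.5, 183.2]
tcp_rot: [-0.0, 0.875, 0.484, -0.0]
wrist_force: [0.6, 0.0, -0.7]
opening: 0.223
```

Call:
servo_tool --increments '[[[0,0,0,7],[0,0,0,14],[0,0,0,21],[0,0,0,28],[0,0,0,35],[0,0,0,40],[0,0,0,42],[0,0,0,42],[0,0,0,42],[0,0,0,42]]]'

```text
time: 19.62
tcp_pos: [570.5, -256.5, 183.3]
tcp_rot: [0.0, 0.99, 0.142, 0.0]
wrist_force: [-0.6, 0.3, -1.4]
opening: 0.23
```

```bash
python3 - <<'E'
from h import *
s,t,Rm=st();print(t,s['time'],Rm.round(3),s['qpos'],s['opening'])
im,r=look(0.05)
f,m=grab('wrist','w7.png')
for n,z in(('pocket_mouth',12),('tray',0)):
    for d in robot.pinpoint(n,'wrist'): print(n,round(d['p'],2),d['at'],atz(m,d['at'],z).round(1))
M=np.array([456,-289,19]);u=np.array([.96,.28,0])
print(togo(M+u*160),togo(M+u*122))
E
```

```text
[ 570.54357496 -256.54808638  183.31670339] 19.6167 [[ 0.96   0.281  0.   ]
 [ 0.281 -0.96  -0.   ]
 [ 0.     0.    -1.   ]] [-4.22575907e-01  4.89271721e-01  2.37082361e-01  1.31856263e+00
  1.67707889e-05  2.43420150e+00] 0.22968611066728278
pitch deg 2.5 a,z0 [41.9 -9.4] res [-3.7  0.   2.2  1.  -6.  -0.  -1.9  0.2 -0.1 -0.2]
tip [ 424.8 -299.   186. ] shoulder [ 530.4 -268.2  190.9]
tray 0.96 [483.1, 427.8] [ 396.2 -504.9    0. ]
[ 4.09779275 -0.09052343 16.43097244] [ 0.29779313 -0.08883141 16.43108247]
```

View pics/w7.png

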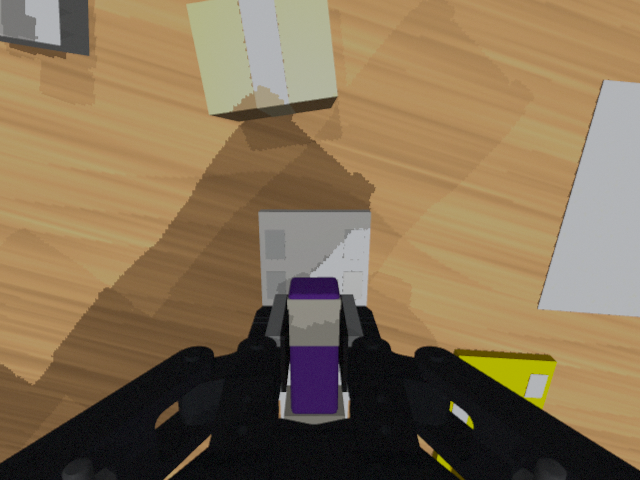

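Carton lies beyond the tray's end, at px (190-337, 0-118), so I'll keep the gripper's body above 95 mm when lowering. Handle and tray centrelines coincide at column 315.

Call:
servo_tool --increments '[[[1,0,0,0],[3,-0.1,0,0],[3.9,-0.1,2,0],[3.9,-0.1,5,0],[3.9,-0.1,8,0],[3.9,-0.1,11,0],[3.9,-0.1,13.5,0],[3.9,-0.1,15,0],[3.9,-0.1,15.6,0],[3.9,-0.1,15.6,0]]]'

```text
time: 21.0
tcp_pos: [606.9, -244.4, 26.0]
tcp_rot: [-0.001, 0.99, 0.141, -0.001]
wrist_force: [0.2, 0.5, -1.0]
opening: 0.226
```

Call:
servo_tool --increments '[[[0,0,0.1,0],[-0.7,0,0.1,0],[-1.5,0,0.1,0],[-2.3,0,0.1,0],[-3,0,0.1,0],[-3.5,0,0.1,0],[-3.6,0,0.1,0],[-3.6,0,0.1,0]]]'

```text
time: 21.67
tcp_pos: [572.8, -255.0, 26.6]
tcp_rot: [0.0, 0.99, 0.141, 0.0]
wrist_force: [0.3, -0.0, -0.9]
opening: 0.229
```

```bash
python3 - <<'E'
from h import *
s,t,Rm=st();print(t,s['time'],s['wrist_force'],s['torque'])
g,m=grab('scene')
cv2.imwrite('pics/s8.png',cv2.resize(g[200:380,140:360],(660,540),interpolation=2)[:,:,::-1])
look(0.05)
E
```

```text
[ 572.83255967 -254.99834604   26.61512008] 21.6667 [ 0.32348942 -0.03862114 -0.91539318] [-0.01778208 -0.07434032  0.02408473]
pitch deg -0.1 a,z0 [41.7 -9.2] res [-1.2  1.3 -0.3  0.7 -2.7  0.1 -3.2  0.1 -0.1 -0.1]
tip [ 427.6 -297.1   35.7] shoulder [ 533.2 -266.3   35.5]
```

View pics/s8.png

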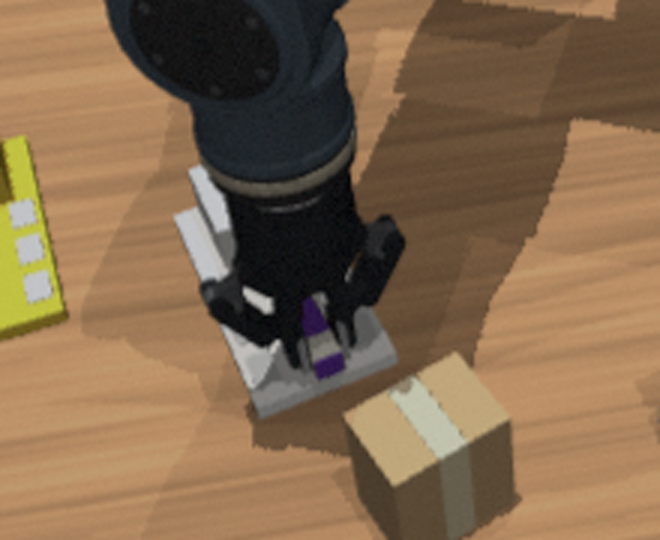

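Call:
servo_tool --increments '[[[0,0,-0.4,0],[0,0,-1.2,0],[-0.1,0,-2,0],[-0.15,0,-2.8,0],[-0.3,0,-3.6,0],[-0.5,0,-4.4,0],[-0.8,0,-5.1,0],[-1.1,0,-5.9,0],[-1.4,0,-6.6,0],[-1.4,0,-6.6,0]]]'

```text
time: 22.95
tcp_pos: [559.8, -259.2, 94.1]
tcp_rot: [0.001, 0.99, 0.141, 0.001]
wrist_force: [-0.1, -0.2, -0.4]
opening: 0.226
```

```bash
python3 - <<'E'
from h import *
s,t,Rm=st();print(t,s['time'],s['wrist_force'],s['torque'],s['opening'])
look(0.5)
E
```

```text
[ 559.78895897 -259.17659501   94.07888708] 22.95 [-0.08526386 -0.16913786 -0.35925977] [ 0.02303691 -0.08985863  0.03300918] 0.2260565869668163
pitch deg 30.6 a,z0 [39.1 -6.5] res [ 2.   2.8 -2.8  0.8 -3.6 -0.1 -3.3  0.1 -1.5  1.3]
tip [ 436.3 -294.4   22.6] shoulder [ 527.2 -267.9   78.5]
```

Call:
servo_tool --increments '[[[-0.4,0,-0.7,0],[-0.8,0,-1.35,0],[-1.85,0,-2.6,0],[-2.4,0,-3.2,0],[-2.9,0,-3.85,0],[-4.1,0,-5,0],[-4.8,0,-5.5,0],[-5.5,0,-5.95,0],[-6.2,0,-6.4,0],[-6.95,0,-6.8,0]]]'

```text
time: 24.18
tcp_pos: [492.3, -278.3, 160.7]
tcp_rot: [-0.0, 0.99, 0.141, 0.0]
wrist_force: [1.6, -0.4, -2.2]
opening: 0.227
```

Call:
servo_tool --increments '[[[-0.8,0,-0.2,0],[-1.7,0,-0.45,0],[-2.5,0,-0.6,0],[-3.2,0,-0.4,0],[-3.5,0,0,0],[-3.7,0,0.4,0],[-3.7,0,0.4,0]]]'

```text
time: 24.77
tcp_pos: [456.7, -288.3, 155.2]
tcp_rot: [-0.0, 0.99, 0.141, -0.001]
wrist_force: [1.9, 0.5, -2.1]
opening: 0.232
```

```bash
python3 - <<'E'
from h import *
s,t,Rm=st();print(t,s['time'],s['wrist_force'],s['torque'],s['opening'])
look(1.5)
E
```

```text
[ 456.70542106 -288.28995931  155.17223053] 24.7667 [ 1.90774108  0.54521751 -2.12491696] [ 0.10212948 -0.50001714 -0.02367704] 0.23196849112763157
pitch deg 90.0 a,z0 [53.4  1.3] res [-1.2  5.2  1.   5.  -4.8  3.9 -0.2 -0.7 -0.5  2.1  5.7  5.2]
tip [ 457.6 -288.4   -8.4] shoulder [ 457.5 -288.4  101.6]
```

Call:
servo_tool --increments '[[[0,0,0,0],[0,0,0,0],[0.4,0,0,0],[0.8,0,-0.5,0],[1,0,-2,0],[1,0,-5,0],[1,0,-8.5,0],[1,0,-12,0],[1,0,-15,0],[1,0,-16,0]]]' --force 60

```text
time: 26.0
tcp_pos: [468.0, -285.9, 321.2]
tcp_rot: [0.002, 0.99, 0.141, 0.002]
wrist_force: [0.9, -0.3, 0.0]
opening: 0.22
```

```bash
python3 - <<'E'
from h import *
im,r=look(1.5)
s,t,Rm=st();print(t,s['time'],s['wrist_force'],s['torque'],s['opening'],s['qpos'])
for n in ('probe','probe_tip','probe_grip'):
  for c in('scene','wrist'): print(n,c,[(np.round(d['at']),round(d['p'],2)) for d in robot.pinpoint(n,c)])
f=im['scene'];cv2.imwrite('pics/s9.png',cv2.resize(f[110:310,110:330],(660,600))[:,:,::-1])
print(togo([452.5,280.5,t[2]]))
E
```

```text
pitch deg 91.8 a,z0 [45.1 -7.2] res [ 0.3  4.1  3.8  3.5 -0.5  2.9 -4.5 10.5 -3.9 -0.1 -0.4 18.   1.5  0.9]
tip [ 471.1 -283.8  167.4] shoulder [ 468.  -284.9  277.3]
[ 466.65993368 -285.34505994  315.15915575] 26.4 [-1.19362397 -0.18084147 -0.78317761] [0.01352029 0.01736179 0.03107693] 0.216831895000143 [-5.48817507e-01  3.24360133e-01  3.24362178e-01  1.57278248e+00
  2.12937500e-05  2.30954029e+00]
probe scene [(array([208., 185.]), 0.65)]
probe wrist [(array([316., 268.]), 0.6)]
probe_tip scene [(array([216., 232.]), 0.57), (array([385., 352.]), 0.31)]
probe_tip wrist [(array([316., 225.]), 0.66)]
probe_grip scene [(array([205., 171.]), 0.64), (array([232., 293.]), 0.52)]
probe_grip wrist [(array([312., 288.]), 0.9)]
[ 14.42953346 -54.75744294   0.10795372]
```

View pics/s9.png

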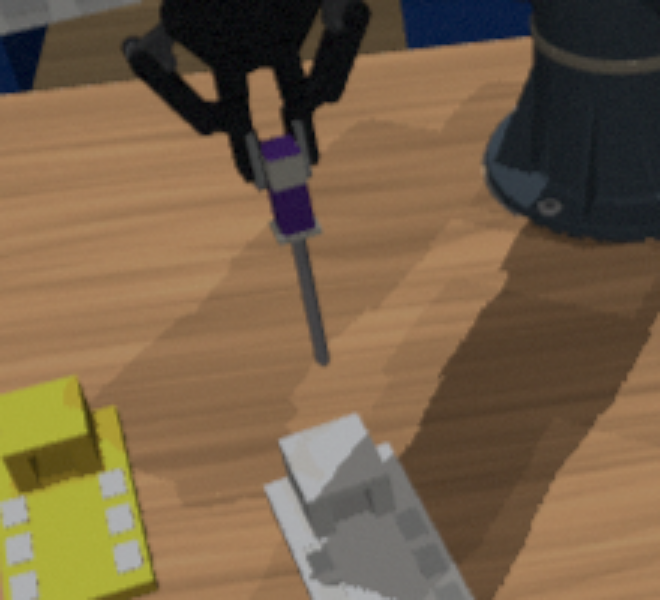

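Call:
servo_tool --increments '[[[0.2,-0.8,-0.5,-1],[0.8,-3,-1.2,-4],[1.7,-6.3,-2,-8],[2.6,-9.8,-2.6,-13],[3.5,-13.3,-3,-18],[4.4,-16.8,-3,-23],[5.3,-20.3,-3,-28],[6.2,-23.8,-3,-33],[7.1,-27.3,-3,-37],[8.1,-30.8,-3,-40]]]'

```text
time: 27.53
tcp_pos: [457.9, 34.8, 347.0]
tcp_rot: [0.0, 0.881, 0.473, 0.0]
wrist_force: [1.3, -0.7, -1.5]
opening: 0.222
```

```bash
python3 - <<'E'
from h import *
s,t,Rm=st();print(t,s['time'],s['qpos'],Rm.round(3),togo([452.5,281,345]))
E
```

```text
[457.89622143  34.77273381 346.96834608] 27.5333 [7.57355851e-02 1.40111540e-01 1.68761787e-01 1.59855414e+00
 8.60584997e-05 2.23117582e+00] [[ 0.552  0.834  0.001]
 [ 0.834 -0.552  0.   ]
 [ 0.001  0.001 -1.   ]] [ 20.23516466 -14.03946793   0.2001334 ]
```

Call:
servo_tool --increments '[[[1.5,-1,0,0],[4.5,-3,0,0],[7.5,-5.2,0,0],[10.5,-7.3,0,0],[13.5,-9.4,0,0],[16.5,-11.5,0,0],[18.8,-13.1,0,0],[19.9,-13.8,0,0],[20.2,-14,0,0],[20.2,-14,0,0]]]'

```text
time: 28.37
tcp_pos: [454.4, 278.9, 346.3]
tcp_rot: [0.0, 0.882, 0.472, -0.0]
wrist_force: [-0.3, -1.3, -0.4]
opening: 0.219
```

```bash
cat >> h.py <<'E'
def vfit(n=1,bias=np.zeros(2)):
    "vertical-ish probe: unknown shoulder tool coords x,z and lean (tool xz plane), y=0; uses scene lid_top as 2-D bias check"
    s,t,Rm=st();obs=[]
    for i in range(n):
        for c in('scene','wrist'):
            g,m=grab(c)
            for q,k in(('probe',0),('probe_tip',110),('probe_grip',-32)):
                for d in robot.pinpoint(q,c)[:1]:
                    p=atz(m,d['at'],0)
                    if d['p']>.4: obs.append((m,k,np.array(d['at']),c+q))
            for d in robot.pinpoint('lid_top',c): 
                p=atz(m,d['at'],154)
                if np.hypot(p[0]-452,p[1]-281)<25: print('lid_top',c,round(d['p'],2),p.round(1))
    P=lambda v,k:t+Rm@np.array([v[0]-k*np.sin(v[2]),0,v[1]+k*np.cos(v[2])])
    f=lambda v:np.concatenate([proj(m,P(v,k))-px for m,k,px,_ in obs])
    o=least_squares(f,[0,35,0],loss='soft_l1',f_scale=2);v=o.x
    print('tcp',t.round(1),'shoulder tool x,z',v[:2].round(1),'lean deg',np.degrees(v[2]).round(1),'tip',P(v,110).round(1),'shoulder',P(v,0).round(1))
    for (m,k,px,l),e in zip(obs,o.fun.reshape(-1,2)): print(l,px.round(),e.round(1))
    return v,P(v,110),P(v,0),Rm
E
python3 - <<'E'
from h import *
vfit(2)
print(robot.read_state()['time'],robot.read_state()['wrist_force'])
E
```

```text
lid_top scene 0.78 [441.6 279.8 154. ]
lid_top wrist 0.56 [450.  278.3 154. ]
lid_top scene 0.76 [459.8 269.8 154. ]
lid_top wrist 0.55 [449.7 280.4 154. ]
tcp [454.4 278.9 346.3] shoulder tool x,z [ 9.1 32.8] lean deg 3.2 tip [456.  281.4 203.7] shoulder [459.4 286.5 313.5]
sceneprobe [506. 133.] [0.3 0. ]
sceneprobe_tip [488. 179.] [2.2 0.4]
sceneprobe_grip [513. 116.] [-1.   1.2]
wristprobe [316. 269.] [-5.4 -4.5]
wristprobe_tip [312. 226.] [-0.   0.1]
wristprobe_grip [312. 286.] [-2.5 -0. ]
sceneprobe [508. 133.] [-1.5  0.3]
sceneprobe_tip [488. 179.] [1.8 1. ]
sceneprobe_grip [510. 119.] [ 1.7 -0.9]
wristprobe [316. 265.] [-4.4  1.4]
wristprobe_tip [314. 226.] [-1.6  1.9]
wristprobe_grip [315. 287.] [-3.5  0.5]
29.3667 [-0.41754622  0.19527601 -0.72897968]
```

```bash
cat >> h.py <<'E'
def lean():
    s,t,Rm=st()
    for c in('scene','wrist'):
        g,m=grab(c);ds=[d for d in robot.masks_of('probe',c) if d['p']>.4]
        for d in ds[:2]:
            k=d['mask'].astype(np.uint8);ys=np.where(k.any(1))[0];w=k.sum(1);print(c,round(d['p'],2),d['box'],'widths',w[ys][::5])
            if c=='scene':
                lo=ys[-1];rows=[y for y in range(lo-32,lo-3)];cx=[np.where(k[y])[0].mean() for y in rows]
                a=np.polyfit(rows,cx,1)
                from math import degrees
                A=np.array([np.polyval(a,rows[0]),rows[0]]);B=np.array([np.polyval(a,rows[-1]),rows[-1]])
                # intersect with tool xz plane
                pa,pb=plane(m,A),plane(m,B);v=pb-pa
                print('shaft px',A.round(1),B.round(1),'tool',pa,pb,'lean deg',np.degrees(np.arctan2(-v[0],v[2])).round(2),'bottom',plane(m,[np.polyval(a,lo),lo]))
E
python3 -c "
from h import *
lean();lean();print(robot.read_state()['time'])"
```

```text
scene 0.68 [490.8, 104.8, 33.1, 72.4] widths [ 4  7  7  7 12 13 12  6  5  5  5  3  3  5  6  5]
shaft px [502.3 146. ] [491.7 174. ] tool [ 8.1  0.  61.4] [  3.5   0.  128.1] lean deg 3.95 bottom [  2.8   0.  138.2]
wrist 0.78 [289.0, 223.2, 54.7, 115.4] widths [ 7 12 12 12 14 52 52 52 52 52 54 56 58 58 58 58 58 58 58 58 52 52 52]
scene 0.75 [489.8, 101.8, 34.5, 78.5] widths [ 6  9  8  7 12 12 11  3  4  5  5  4  4  5  6  5]
shaft px [502.4 146. ] [491.7 174. ] tool [ 8.3  0.  61.3] [  3.5   0.  128.1] lean deg 4.11 bottom [  2.8   0.  138.2]
scene 0.62 [360.8, 290.9, 51.2, 87.8] widths [10 20 26 25 24 21 20 31 46 49 48 46 47 48 45 41 27  9]
shaft px [387.7 346. ] [389.6 374. ] tool [-157.4    0.   829. ] [-137.1    0.   983.8] lean deg -7.47 bottom [-134.    -0.  1007.6]
wrist 0.82 [288.0, 226.7, 56.5, 113.7] widths [ 5 12 12 12 14 52 52 52 52 51 53 55 57 57 57 58 58 58 58 57 52 52 52]
29.7667
```

Measured lean is about 4°, with the tip toward −tool x. I'll align the tip over the well and let the bore pull the probe upright under a light grip.

Call:
servo_tool --increments '[[[-0.1,-0.1,0,0],[-0.3,-0.2,0.5,0],[-0.3,-0.2,1.3,0],[-0.3,-0.2,2.3,0],[-0.3,-0.2,3.2,0],[-0.3,-0.2,3.8,0],[-0.3,-0.2,4,0],[-0.3,-0.2,4,0],[-0.3,-0.2,4,0]]]'

```text
time: 30.52
tcp_pos: [451.3, 277.1, 306.6]
tcp_rot: [-0.0, 0.882, 0.471, 0.0]
wrist_force: [0.1, -0.4, -1.8]
opening: 0.214
```

```bash
python3 - <<'E'
from h import *
v,tip,sh,Rm=vfit(2)
f,m=grab('wrist');print('masks')
# hole seen by wrist: project expected hole centre and tip
print(proj(m,[452.5,280.3,154]),proj(m,[452.5,280.3,110]))
b=f[140:380,170:470];g,ms=grab('scene');a=g[110:260,420:560]
cv2.imwrite('pics/s10.png',np.hstack([cv2.resize(b,(400,320)),cv2.resize(a,(400,428))[:320]])[:,:,::-1])
lean();print(robot.read_state()['time'])
E
```

```text
lid_top scene 0.83 [458.2 278.7 154. ]
lid_top wrist 0.63 [452.  278.3 154. ]
lid_top scene 0.97 [447.6 283.7 154. ]
lid_top wrist 0.59 [451.6 279.5 154. ]
tcp [451.3 277.1 306.6] shoulder tool x,z [10.  32.6] lean deg 3.6 tip [453.1 279.7 164.2] shoulder [456.9 285.4 274. ]
sceneprobe [502. 150.] [-1.4  0.4]
sceneprobe_tip [484. 196.] [-0.2 -2.1]
sceneprobe_grip [505. 135.] [0.8 0.7]
wristprobe [314. 268.] [-1.2 -2.5]
wristprobe_tip [315. 226.] [-2.1  1.5]
wristprobe_grip [314. 284.] [-1.9  1.9]
sceneprobe [502. 150.] [-2.   0.2]
sceneprobe_tip [483. 195.] [ 1.6 -1.1]
sceneprobe_grip [504. 134.] [1.9 1.8]
wristprobe [313. 265.] [ 0.1 -0.1]
wristprobe_tip [313. 228.] [ 0.2 -0.8]
wristprobe_grip [315. 286.] [-1.9 -0.1]
masks
[312.34925143 224.66328107] [312.52034006 214.13439462]
scene 0.58 [485.7, 120.2, 31.3, 73.2] widths [ 2  7  8  8 13 12 11  4  4  4  4  5  6  6  5]
shaft px [496.3 161. ] [485.9 189. ] tool [ 8.2 -0.  57.6] [  3.7  -0.  128.2] lean deg 3.65 bottom [  3.   -0.  138.9]
wrist 0.72 [286.6, 225.1, 55.2, 114.3] widths [ 6 12 12 12 14 51 52 52 52 51 53 55 57 58 57 58 58 58 58 58 52 52 52]
31.8167
```

Call:
servo_tool --increments '[[[0,0,0.3,0],[0,0,0.8,0],[0,0,1.4,0],[0,0,2,0],[0,0,2.6,0],[0,0,3.2,0],[0,0,3.8,0],[0,0,4.3,0],[0,0,4.5,0],[0,0,4.5,0]]]' --force 20

```text
time: 32.65
tcp_pos: [451.1, 277.0, 260.8]
tcp_rot: [0.0, 0.882, 0.471, -0.0]
wrist_force: [-0.8, -0.0, -1.1]
opening: 0.218
```

Call:
servo_tool --increments '[[[0,0,0.2,0],[0,0,0.4,0],[0,0,0.6,0],[0,0,0.8,0],[0,0,1,0],[0,0,1.2,0],[0,0,1.4,0],[0,0,1.4,0]]]'

```text
time: 33.32
tcp_pos: [451.2, 277.0, 246.9]
tcp_rot: [0.0, 0.882, 0.471, -0.0]
wrist_force: [-0.3, 0.4, -1.2]
opening: 0.222
```

```bash
python3 - <<'E'
from h import *
v,tip,sh,Rm=vfit(1)
s=robot.read_state();print(s['time'],s['wrist_force'],s['torque'],s['opening'])
E
```

```text
lid_top scene 0.92 [446.5 278.7 154. ]
lid_top wrist 0.82 [453.2 280.3 154. ]
tcp [451.2 277.  246.9] shoulder tool x,z [10.5 33.7] lean deg 2.4 tip [454.4 281.9 103.3] shoulder [457.  285.8 213.2]
sceneprobe [493. 175.] [0.4 0.5]
sceneprobe_grip [497. 162.] [0.9 0.9]
wristprobe [316. 266.] [-3.7 -2. ]
wristprobe_tip [314. 224.] [-1.3  0.6]
wristprobe_grip [316. 284.] [-2.9  1.6]
33.8167 [ 0.17252835 -0.52762112 -1.04001594] [-0.03415899 -0.00181613  0.01521053] 0.21924305849430967
```

Call:
servo_tool --increments '[[[0,0,0.2,0],[0,0,0.4,0],[-0.1,0,0.6,0],[-0.2,0,0.8,0],[-0.3,0,1,0],[-0.4,0,1.2,0],[-0.5,0,1.3,0],[-0.5,0,1.4,0],[-0.5,0,1.5,0],[-0.5,0,1.5,0]]]'

```text
time: 34.65
tcp_pos: [448.6, 273.1, 232.3]
tcp_rot: [-0.0, 0.882, 0.471, 0.0]
wrist_force: [0.8, 3.6, -0.5]
opening: 0.219
```

```bash
python3 - <<'E'
from h import *
v,tip,sh,Rm=vfit(2)
s=robot.read_state();print(s['time'],s['wrist_force'],s['torque'],s['opening'])
E
```

```text
lid_top scene 0.94 [450.5 286.9 154. ]
lid_top wrist 0.74 [453.3 280.2 154. ]
lid_top scene 0.9 [445.9 277.6 154. ]
lid_top wrist 0.8 [450.7 279.5 154. ]
lid_top wrist 0.44 [457.1 285.1 154. ]
tcp [448.6 273.1 232.3] shoulder tool x,z [10.8 31.6] lean deg 2.7 tip [451.7 277.8  90.7] shoulder [454.6 282.1 200.6]
sceneprobe [491. 180.] [-1.8 -0. ]
sceneprobe_grip [493. 166.] [1.4 1.6]
wristprobe [316. 263.] [-2.8  0.8]
wristprobe_tip [310. 225.] [ 2.7 -0.5]
wristprobe_grip [317. 288.] [-4.3 -2.3]
sceneprobe [491. 182.] [-1.1 -1.5]
sceneprobe_grip [495. 170.] [-1.  -2.8]
wristprobe [316. 264.] [-3.6 -0. ]
wristprobe_grip [314. 285.] [-1.5  0.7]
35.65 [ 0.84894226  5.88880328 -2.03929185] [ 1.44157767 -0.13754789  0.00982435] 0.21913656533615494
```

Call:
servo_tool --increments '[[[-0.1,0,0.1,0],[-0.2,0,0.3,0],[-0.25,0,0.5,0],[-0.3,0,0.7,0],[-0.3,0,0.9,0],[-0.3,0,1.1,0],[-0.3,0,1.3,0],[-0.3,0,1.5,0],[-0.3,0,1.5,0]]]'

```text
time: 36.4
tcp_pos: [446.8, 270.4, 216.8]
tcp_rot: [0.0, 0.882, 0.471, -0.0]
wrist_force: [1.3, 3.8, -2.2]
opening: 0.222
```

```bash
python3 - <<'E'
from h import *
v,tip,sh,Rm=vfit(1)
s=robot.read_state();print(s['time'],s['wrist_force'],Rm.T@s['wrist_force'],Rm.T@s['torque'],s['opening'])
E
```

```text
lid_top scene 0.79 [455.9 283.  154. ]
lid_top wrist 0.8 [450.4 280.3 154. ]
tcp [446.8 270.4 216.8] shoulder tool x,z [11.7 31.5] lean deg 0.4 tip [452.7 279.3  75.3] shoulder [453.2 280.  185.3]
sceneprobe [488. 186.] [-1.4  0.4]
sceneprobe_grip [491. 177.] [-0.5 -3.1]
wristprobe [315. 263.] [-2.2 -0.3]
wristprobe_grip [315. 287.] [-2.2 -0.2]
36.9 [ 1.74103342  3.43731267 -3.04446354] [ 3.82673343 -0.46316196  3.04247699] [ 0.6099614   1.31202803 -0.04004706] 0.22433366972393928
```

Call:
servo_tool --increments '[[[0,0,0.2,0],[0,0,0.5,0],[0,0,0.8,0],[0,0,1.1,0],[0,0,1.4,0],[0,0,1.7,0],[0,0,1.9,0],[0,0,2.1,0],[0,0,2.2,0],[0,0,2.2,0]]]'

```text
time: 37.73
tcp_pos: [446.8, 270.4, 195.0]
tcp_rot: [0.0, 0.882, 0.471, -0.0]
wrist_force: [1.0, 4.1, -2.5]
opening: 0.223
```

Call:
servo_tool --increments '[[[0,0,0.1,0],[0,0,0.2,0],[0,0,0.3,0],[0,0,0.4,0],[0,0,0.5,0],[0,0,0.5,0]]]'

```text
time: 38.23
tcp_pos: [446.8, 270.4, 190.1]
tcp_rot: [0.0, 0.882, 0.471, -0.0]
wrist_force: [0.8, 3.8, -1.3]
opening: 0.218
```

```bash
python3 - <<'E'
from h import *
v,tip,sh,Rm=vfit(1)
s=robot.read_state();print(s['time'],s['wrist_force'],Rm.T@s['wrist_force'],Rm.T@s['torque'],s['opening'])
E
```

```text
lid_top scene 0.79 [450.2 282.2 154. ]
tcp [446.8 270.4 190.1] shoulder tool x,z [15.8 18. ] lean deg 165.2 tip [440.  260.1 278.4] shoulder [455.6 283.5 172.1]
sceneprobe [487. 196.] [ 0.1 -4.2]
sceneprobe_grip [488. 185.] [-0.  18.8]
wristprobe [315. 264.] [-2.3  0. ]
38.7333 [ 0.17604896  4.02711058 -3.60387386] [ 3.44604306 -2.09243562  3.60319581] [ 0.41779335  1.37197129 -0.02301569] 0.21678937381231084
```

Call:
servo_tool --increments '[[[0.05,0,0.07,0],[0.1,0,0.14,0],[0.1,0,0.21,0],[0.1,0,0.28,0],[0.1,0,0.35,0],[0.1,0,0.35,0]]]'

```text
time: 39.23
tcp_pos: [447.4, 271.2, 186.7]
tcp_rot: [0.0, 0.882, 0.471, -0.0]
wrist_force: [0.7, 4.1, -0.5]
opening: 0.218
```

Call:
servo_tool --increments '[[[0,0,0.05,0],[0,0,0.1,0],[0,0,0.15,0],[0,0,0.2,0],[0,0,0.2,0]]]'

```text
time: 39.65
tcp_pos: [447.4, 271.2, 184.7]
tcp_rot: [0.0, 0.882, 0.471, -0.0]
wrist_force: [0.2, 3.0, -0.6]
opening: 0.223
```

Call:
servo_tool --increments '[[[0,0,0.05,0],[0,0,0.1,0],[0,0,0.15,0],[0,0,0.2,0],[0,0,0.2,0]]]'

```text
time: 40.07
tcp_pos: [447.6, 271.3, 184.3]
tcp_rot: [-0.0, 0.882, 0.471, 0.001]
wrist_force: [-7.0, -1.3, 23.1]
opening: 0.222
```

Call:
servo_tool --increments '[[[0,0,0.05,0],[0,0,0.1,0],[0,0,0.15,0],[0,0,0.2,0],[0,0,0.2,0]]]'

```text
time: 40.48
tcp_pos: [447.7, 271.4, 184.1]
tcp_rot: [-0.0, 0.882, 0.471, 0.002]
wrist_force: [-15.0, -8.2, 48.2]
opening: 0.219
```

Firm stop with the shoulder reckoned at about 154 mm. I'll relieve the push and check before letting go.

Call:
servo_tool --increments '[[[0,0,-0.1,0],[0,0,-0.2,0],[0,0,-0.27,0],[0,0,-0.27,0]]]'

```text
time: 40.82
tcp_pos: [447.5, 271.3, 184.4]
tcp_rot: [-0.0, 0.882, 0.471, 0.001]
wrist_force: [-4.1, 0.7, 13.7]
opening: 0.221
```

```bash
python3 - <<'E'
from h import *
s,t,Rm=st();print(t,s['time'],s['wrist_force'])
f,m=grab('wrist');g,ms=grab('scene')
print(proj(ms,[452.5,280.3,154]),proj(ms,[452.5,280.3,124]),[ (d['at'],d['p']) for q in('probe','lid_top','lid_seat') for d in robot.pinpoint(q,'scene')])
cv2.imwrite('pics/s11.png',np.hstack([cv2.resize(f,(400,300)),cv2.resize(g[130:280,400:550],(400,400),interpolation=2)[:300]])[:,:,::-1])
cv2.imwrite('pics/s11.png',cv2.resize(g[120:270,400:560],(800,600)[:2],interpolation=2)[:,:,::-1])
E
```

```text
[447.50864042 271.33415162 184.38475725] 40.8167 [-4.12966057  0.70374779 13.68329224]
[483.23539326 197.83453469] [480.15216182 208.70998756] [([481.7, 199.5], 0.76), ([483.3, 198.2], 0.67), ([438.8, 189.7], 0.62), ([479.0, 335.3], 0.2), ([436.6, 201.2], 0.94), ([480.3, 208.1], 0.84)]
```

View pics/s11.png

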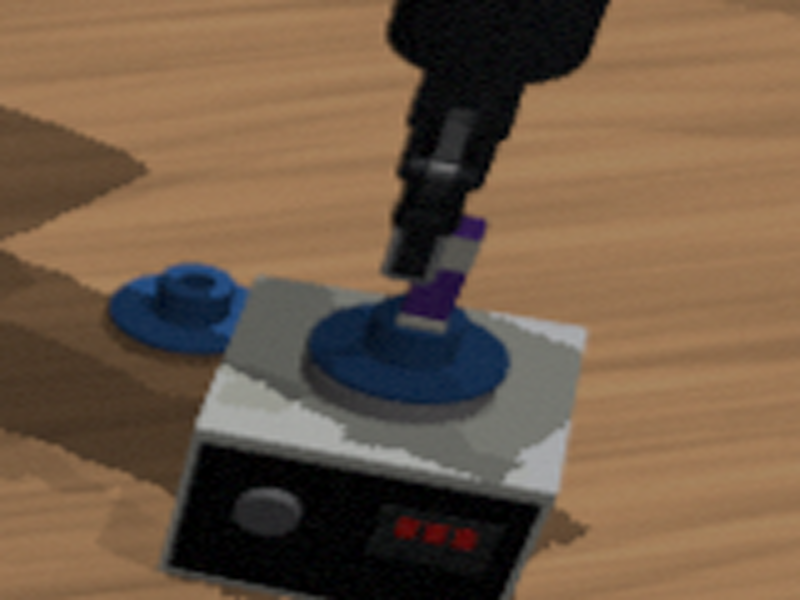

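Shoulder sits on the lid, crop px (425,322), with the lid level. Releasing now.

Call:
servo_tool --increments '[[[0,0,-0.08,0],[0,0,-0.12,0],[0,0,-0.12,0],[0,0,-0.12,0]]]'

```text
time: 41.4
tcp_pos: [447.4, 271.3, 184.6]
tcp_rot: [-0.0, 0.882, 0.471, -0.0]
wrist_force: [0.5, 3.2, -0.2]
opening: 0.221
```

Call:
servo_tool --increments '[[[0,0,0,0],[0,0,0,0],[0,0,0,0],[0,0,0,0],[0,0,0,0],[0,0,0,0]]]' --hand 0.1

```text
time: 41.9
tcp_pos: [447.4, 271.2, 184.7]
tcp_rot: [0.0, 0.882, 0.471, -0.0]
wrist_force: [0.6, -0.5, 0.4]
opening: 0.545
```

Call:
servo_tool --increments '[[[0,0,-0.5,0],[0,0,-1.5,0],[0,0,-3,0],[0,0,-5,0],[0,0,-7.5,0],[0,0,-10,0],[0,0,-12,0],[0,0,-12.5,0],[0,0,-12.5,0]]]'

```text
time: 42.65
tcp_pos: [448.0, 271.6, 311.7]
tcp_rot: [-0.0, 0.882, 0.471, 0.002]
wrist_force: [0.3, 0.3, 0.2]
opening: 0.551
```

```bash
python3 - <<'E'
from h import *
for c in('scene','wrist'):
    g,m=grab(c,c+'_end.png')
    for q,z in(('probe',154),('probe_grip',186),('lid_top',154),('lid_seat',124),('rim',124),('gun',0),('bottle',0),('carton',0)):
        print(c,q,[(np.round(d['at']),round(d['p'],2),atz(m,d['at'],z).round()) for d in robot.pinpoint(q,c)[:2]])
    print('expected px probe, grip, tail, seat',[proj(m,[452.5,280.3,z]).round(1) for z in(154,186,214,124)])
    for d in robot.masks_of('probe',c)[:1]: print(d['box'],d['p'])
s,t,Rm=st();print(t,s['time'],s['wrist_force'])
E
```

```text
scene probe [(array([484., 199.]), 0.78, array([457., 279., 154.]))]
scene probe_grip [(array([487., 185.]), 0.77, array([450., 282., 186.]))]
scene lid_top [(array([439., 190.]), 0.71, array([407., 198., 154.]))]
scene lid_seat [(array([481., 207.]), 0.94, array([448., 285., 124.])), (array([436., 202.]), 0.65, array([409., 194., 124.]))]
scene rim [(array([475., 210.]), 0.57, array([455., 266., 124.])), (array([469., 248.]), 0.4, array([565., 204., 124.]))]
scene gun [(array([386., 354.]), 0.58, array([693.,   1.,   0.]))]
scene bottle [(array([478., 214.]), 0.71, array([333., 361.,   0.])), (array([477., 335.]), 0.7, array([687., 193.,   0.]))]
scene carton []
expected px probe, grip, tail, seat [array([483.2, 197.8]), array([486.7, 185.7]), array([489.8, 174.7]), array([480.2, 208.7])]
[481.5, 172.0, 13.9, 26.0] 0.62
wrist probe [(array([313., 214.]), 0.59, array([453., 281., 154.]))]
wrist probe_grip [(array([312., 223.]), 0.6, array([453., 281., 186.]))]
wrist lid_top [(array([186., 283.]), 0.73, array([324., 293., 154.])), (array([315., 217.]), 0.72, array([454., 278., 154.]))]
wrist lid_seat [(array([191., 277.]), 0.95, array([316., 291., 124.])), (array([311., 211.]), 0.62, array([450., 279., 124.]))]
wrist rim []
wrist gun [(array([581., 265.]), 0.86, array([694.,  -2.,   0.]))]
wrist bottle [(array([515., 139.]), 0.97, array([689., 196.,   0.]))]
wrist carton [(array([622., 373.]), 0.71, array([ 680., -195.,    0.])), (array([580., 267.]), 0.2, array([692.,  -3.,   0.]))]
expected px probe, grip, tail, seat [array([312.4, 215.5]), array([312.3, 224.2]), array([312.1, 233.5]), array([312.6, 208.8])]
[299.2, 202.5, 30.4, 44.3] 0.87
[447.42553683 271.30680314 309.70738119] 43.65 [-0.13284745  0.01334848  0.34984669]
```

All final checks agree: the probe and lid sit within 1–2 px of where they should, and the bystanders haven't moved. Handing in.

```bash
python3 -c "
from h import *
print(robot.sign_off())"
```

```text
the job is handed in; nothing more can be done
None
```

The job is done and handed in at about 44 s of the 72 s allowed; sign-off reports no verdict.

- **Lid:** I set the rightmost blue lid on the rim. It went down to a firm stop at the expected height and looked level in the scene picture.
- **Probe:** I drew it out by the shaft and took hold of the handle. The tool can't tilt and gravity didn't swing the probe, so I turned it tip-down against the edge of the foam pocket. I then guided it through the lid into the well until it stopped at about 154 mm, and released it only after easing the push.

**Last checks:**
- The detected probe and lid were within about 2 px of their seated positions in both cameras.
- Bottle, gun and carton were detected within a few mm of their first positions.
- Wrist force was near zero after I backed the gripper off.

**What disagreed or stood out:**
- The last pushes of the probe onto the lid reached about 48 N at the wrist, more than was needed though under the 120 N limit.
- The first estimate of the probe's tilt, about 25°, was wrong: it was really level. I replaced that estimate with a better one before acting on it.
- In the final scene view the networks missed the carton, reported a false bottle on the calibrator, and gave only the look-alike for the lid's top. The wrist view found all three correctly.

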